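# Make up two potter's kits from the stock

## Robot

A 6-joint arm with a two-finger parallel gripper is mounted at the origin on a cart in front of the work surface, level with it; the furniture and walls round the work are solid. World frame = base frame: x ahead of the robot, y to its left, z up, the work surface at z = 0. Lengths are in m, angles in rad, forces in N, time in s.
With the tool pointing down it reaches from about 0.325 to 0.875 m from the base axis. Payload 4.4 kg.
Tool frame: the origin (TCP) lies on the centre line of the jaws, within the pads' length; the fingertips stand 11 mm ahead of it and the grasp point (between the pads) lies 8 mm behind it; z points along the fingers, y is the line along which they close (so a half turn about z gives the same grasp; the last joint's range is limited). The gripper opens to 85 mm and grips with 20 to 120 N. Pads are 22 mm wide; open, the fingers measure 114 mm over their backs; the gripper's body (76 mm by 85 mm) begins 54 mm behind the grasp point. The pads swing forward as they close: fully open they stand 13 mm farther back than shut.
Start: joints at [1.181, 0.207, 1.542, -0, 1.393, -0.15], TCP at [0.137, 0.559, 0.242] pointing down, gripper open.
Joint ranges: [-2.73, 2.73], [-0.86, 2.22], [0.23, 2.46], [-1.11, 4.25], [0.08, 2.63], [-2.82, 2.82]. Speed limits (rad/s): [2.79, 2.79, 3.14, 3.14, 3.14, 3.14].

## Interface

Orientations are given as a rotation vector (axis times angle).
In Python, from cell import r, vision, nets gives the robot as it stands.
- The arm moves only by the tool jog_arm, never from a script. Its argument "commands" is a list of rows, each a list of 7 numbers: the shift along the tool's x, y, z in units of 120 mm (1.0 is 120 mm), then the turn, a rotation vector about the tool's x, y, z in units of pi/4 rad (1.0 is pi/4 rad), then the closure, from 0 (fully open) to 1 (shut). A call has 1 to 8 rows; each row is the pose to reach, as a shift and turn from the pose commanded when the call began, along the tool's axes at that moment; what a row does not reach only later rows make up. A row lasts 1/8 s, in which the tool goes at most 62.5 mm and 10.7 degrees, less where a joint would pass 70% of its speed; a pose out of reach is approached as far as the arm can. A call with a number of a shift or a turn outside -1 to 1 is refused whole. A call with a gripper value outside its range is refused whole. The fingers move at their own pace and stop on an object; the grip force is fixed at half the most. Time passes only in rows, so rows that repeat a pose let the fingers close. It gives the time, the measured TCP pose, the force, the opening and the grip force at its end, in the units of the state.
- r.observe(): the state, without advancing time (a new reading comes with each control period).
- vision.get_image(name): name is "scene" or "side" or "wrist"; returns (picture, depth): 384x512x3 uint8, red, green, blue; 384x512 float32, m along the optical axis (not along the pixel's ray), 0 where there is no reading.
- vision.calibration(name): a dict with "K" (3x3 intrinsics, pixels), "T" (4x4, takes a point from camera to world coordinates); the wrist camera has in their place "mount" (4x4, takes a point from camera to tool coordinates, whose origin is the TCP and whose axes are the flange's). Camera axes: x right, y up, looking along -z (the intrinsics and any distortion apply to the point x, -y, -z); pixel columns grow to the right and rows downward; lengths in m; the calibration is good to about 2 mm. A picture is of the moment at which its call begins: read the wrist's pose just before it. calibration takes no time and is no camera call.
- r.job_done(): hands the job in; it is judged then, once.
Trained networks look in the newest picture that a camera, given by its name, has taken for a name from the list of things; names that differ only in an ending like _2 or _b are one class to them, and where a whole thing is asked for, a point or a joint stands for the part that bears it (a point fixed in the world has none). Each returns a list of dicts, best first, with "confidence" (0 to 1); they miss things now and then, are a little off and sometimes report something else, mostly with a low value. They report only what shows in the picture. A call takes as long as a camera call.
- nets.cut_out(camera, label): "mask" (384x512 bool, what is visible of it) and "point" ([column, row] in pixels, amid what is visible of it).
- nets.tip_of(camera, label): "point" ([column, row] in pixels: a listed point, or the origin of a listed thing).
The state is a dict: "time": time; "qpos": joint angles; "joint_velocities": joint speeds; "joint_torque": joint torques, N m; "tcp_pos": TCP position; "orientation": TCP orientation; "ft_force": force on the tool from outside, world axes, zero at the start; "ft_torque": the same for the moment, N m; "finger_gap": finger opening in m; "grasp_force": force on a finger pad.
Only numpy, scipy, OpenCV 4.12 (cv2) and the standard library are available. Lean on these libraries where they do the work, as an engineer would, in place of code of your own. Each camera call takes 0.05 s, during which the arm holds its last target. There are 200 camera calls.

## Task

Make up two kits on the coloured boards. Blue board: stand the dark red pot and the slate-blue pot upright in its two ringed wells, either way round, and lay the loop tool lengthwise in the middle of its pale panel. Yellow board: stand the off-white pot upright in either well and lay the wooden kidney rib lengthwise in the middle of the pale panel. Leave the dark stick, the olive tin and the little beige jar where they are.

Things in the scene. Friction and masses are not known exactly. Their poses are not given: they have to be found in the camera images.
- board_blue: Blue kit board, fixed, 180 (x) x 200 (y) x 8 mm; origin at centre of underside, z up. On its flat top, two round wells at x, y = (-50, +48) and (-50, -48) mm: raised rings, 54 mm inner and 62 mm outer diameter, 7 mm above the top; pots stand on the top inside. Pale panel 70 (x) x 186 (y) mm, centred at (+50, 0) mm, flush with the top. Neither panel nor board has a rim.
- board_yellow: Yellow kit board, fixed, 180 (x) x 200 (y) x 8 mm; origin at centre of underside, z up. On its flat top, two round wells at x, y = (-50, +48) and (-50, -48) mm: raised rings, 54 mm inner and 62 mm outer diameter, 7 mm above the top; pots stand on the top inside. Pale panel 70 (x) x 186 (y) mm, centred at (+50, 0) mm, flush with the top. Neither panel nor board has a rim.
- pot_red: Small dark red pot of oxide with a white cap: body 32 mm in diameter up to 40 mm, cap 26 mm, 53 mm high in all; upright, round, origin at the centre of its underside, z up. Mass about 50 g, light enough to grip firmly by its body
- pot_slate: Small slate-blue pot of oxide with a white cap: body 32 mm in diameter up to 36 mm, cap 26 mm, 48 mm high in all; upright, round, origin at the centre of its underside, z up. Mass about 50 g, light enough to grip firmly by its body
- pot_white: Small off-white pot of oxide with a white cap: body 32 mm in diameter up to 34 mm, cap 26 mm, 44 mm high in all; upright, round, origin at the centre of its underside, z up. Mass about 50 g, light enough to grip firmly by its body
- loop_tool: Ribbon loop tool, 167 mm long, with a brown wooden handle 14 mm wide and 13 mm high in the middle and a wire loop, up to 26 mm wide, at each end; about 30 g; grip the handle across, at the origin; lies flat on the table, origin at its middle, on its underside, y along its length, x across it
- rib: Brown wooden kidney rib, a flat half-moon plate 92 mm long, 52 mm wide and 9 mm thick; about 20 g; can be gripped across its width at the origin; lies flat on the table, origin at its middle, on its underside, y along its length, x across it
- dark_stick: Dark brown modelling stick, 118 x 10 x 6 mm, not wanted in any kit, to be left alone; lies flat on the table, origin at its middle, on its underside, y along its length, x across it
- olive_tin: Olive-gold screw tin, 68 mm in diameter, 74 mm high, to be left alone; stands upright, origin at the centre of its underside
- bisque_jar: Small pale beige jar with a neck, 66 mm in diameter, 82 mm high, to be left alone; stands upright, origin at the centre of its underside

How it is judged:
At the end, for the whole second after the job is handed in: Pots upright (7 deg) in wells (red, slate: blue board; white: yellow), within 12 mm of the centre in board x and y; loop tool on the blue panel, rib on the yellow, within 15 mm of its centre across, 20 mm along, 15 deg of lengthwise; all on the board, released, at rest (x of pot_red in the frame of board_blue between -0.062 and -0.038 m and z of pot_red in the frame of board_blue between 0.004 and 0.012 m and (y of pot_red in the frame of board_blue between 0.036 and 0.06 m or y of pot_red in the frame of board_blue between -0.06 and -0.036 m) and angle between each of pot_red, pot_slate, pot_white's own z axis and vertical below 0.12 rad and linear speed of each of pot_red, pot_slate, loop_tool, pot_white, rib below 0.02 m/s and angular speed of each of pot_red, pot_slate, loop_tool, pot_white, rib below 0.2 rad/s and contact force between the fingers and pot_red below 0.05 N and x of pot_slate in the frame of board_blue between -0.062 and -0.038 m and z of pot_slate in the frame of board_blue between 0.004 and 0.012 m and (y of pot_slate in the frame of board_blue between 0.036 and 0.06 m or y of pot_slate in the frame of board_blue between -0.06 and -0.036 m) and contact force between the fingers and pot_slate below 0.05 N and x of loop_tool in the frame of board_blue between 0.035 and 0.065 m and y of loop_tool in the frame of board_blue between -0.02 and 0.02 m and z of loop_tool in the frame of board_blue between 0.003 and 0.013 m and angle between the y axis of loop_tool and the y axis of board_blue, either way round below 0.26 rad and contact force between the fingers and loop_tool below 0.05 N and x of pot_white in the frame of board_yellow between -0.062 and -0.038 m and z of pot_white in the frame of board_yellow between 0.004 and 0.012 m and (y of pot_white in the frame of board_yellow between 0.036 and 0.06 m or y of pot_white in the frame of board_yellow between -0.06 and -0.036 m) and contact force between the fingers and pot_white below 0.05 N and x of rib in the frame of board_yellow between 0.035 and 0.065 m and y of rib in the frame of board_yellow between -0.02 and 0.02 m and z of rib in the frame of board_yellow between 0.003 and 0.013 m and angle between the y axis of rib and the y axis of board_yellow, either way round below 0.26 rad and contact force between the fingers and rib below 0.05 N); the robot touches nothing.
It fails at once if the dark stick is moved by more than 25 mm (distance of dark_stick from where it was at the start of the episode above 0.025 m).
It fails at once if the olive tin is moved by more than 25 mm or tipped (distance of olive_tin from where it was at the start of the episode above 0.025 m or angle between olive_tin's own z axis and vertical above 0.4 rad).
It fails at once if the beige jar is moved by more than 25 mm or tipped (distance of bisque_jar from where it was at the start of the episode above 0.025 m or angle between bisque_jar's own z axis and vertical above 0.4 rad).
It also fails if it takes over 120 s, if anything falls off the work surface, if the arm or the gripper's body presses on something with over 40 N, if the wrist force passes 120 N, or if a joint passes its speed limit or range.

## Working session

There is one attempt and no reset: what is moved stays moved. The work goes in short steps, Python scripts to look and compute and a tool call to move; the robot and the scene stay as the last step left them, time stands still between calls to the robot, and variables do not carry over. Pictures are saved under pics/ and viewed, at most 14 in all, crops included, and the job is handed in when it is done.

Besides the shell and the picture viewer there is one more tool, called after "Emit:" as name(argument=value, ...), one argument or row to a line, values as JSON. jog_arm: Moves the arm, as the interface text tells. Shifts and turns lie within -1 to 1; 1 stands for 120 mm of shift or pi/4 rad of turn. Its arguments: {"type":"object","properties":{"commands":{"type":"array"}},"required":["commands"]}

```bash
mkdir -p pics; ls; cat > h.py <<'E'
import numpy as np, cv2
from cell import r, vision, nets
from scipy.spatial.transform import Rotation as R
def camT(name, st=None):
    c=vision.calibration(name)
    if 'T' in c: return c['K'],np.array(c['T']),c
    st=st or r.observe()
    T=np.eye(4);T[:3,:3]=R.from_rotvec(st['orientation']).as_matrix();T[:3,3]=st['tcp_pos']
    return c['K'],T@np.array(c['mount']),c
def snap(name):
    st=r.observe(); im,d=vision.get_image(name); K,T,c=camT(name,st)
    return im,d,np.array(K),T
def cloud(d,K,T):
    v,u=np.mgrid[:d.shape[0],:d.shape[1]]
    p=np.stack([(u-K[0,2])/K[0,0]*d,-(v-K[1,2])/K[1,1]*d,-d],-1)
    return p@T[:3,:3].T+T[:3,3]
def save(im,n): cv2.imwrite('pics/'+n+'.png',im[...,::-1])
E
python3 - <<'E'
from h import *
print(r.observe())
for n in('scene','side','wrist'):
    im,d,K,T=snap(n); save(im,n+'0'); print(n,vision.calibration(n))
a=[cv2.imread(f'pics/{n}0.png') for n in('scene','side')]
E
```

```text
pics
{'time': 0.0, 'qpos': array([ 1.18051457e+00,  2.07419653e-01,  1.54298157e+00,  1.02301703e-05,
        1.39350176e+00, -1.50499859e-01]), 'joint_velocities': array([ 4.48723007e-04,  1.11148486e-03, -1.05120725e-03, -1.54562070e-03,
        1.59670026e-05,  4.64725528e-04]), 'joint_torque': array([ 5.95621805e-04, -3.83037579e+01, -2.91595083e+01, -1.08790998e-04,
        1.04498060e-02,  1.40161691e-05]), 'tcp_pos': array([0.13627898, 0.55785172, 0.24111284]), 'orientation': array([-0.37567449, -3.11841673,  0.00349229]), 'ft_force': array([-1.01490011, -0.45211931,  0.54907194]), 'ft_torque': array([0.01310408, 0.00037019, 0.03687026]), 'grasp_force': 0.0, 'finger_gap': 0.08550040168323592}
scene {'K': array([[399.37025499,   0.        , 262.61662568],
       [  0.        , 399.37025499, 189.76979539],
       [  0.        ,   0.        ,   1.        ]]), 'T': array([[-0.62531305,  0.41760793, -0.65923228,  0.01890169],
       [-0.78020464, -0.35215522,  0.51697913,  0.4747146 ],
       [-0.0162575 ,  0.83760988,  0.5460269 ,  0.53074667],
       [ 0.        ,  0.        ,  0
[... 261 characters left out ...]
     [-0.36220436, -0.51111985,  0.77946424,  0.88542372],
       [-0.02391797,  0.84106765,  0.54040091,  0.64750965],
       [ 0.        ,  0.        ,  0.        ,  1.        ]])}
wrist {'K': array([[277.80798155,   0.        , 255.27946339],
       [  0.        , 277.80798155, 193.18022184],
       [  0.        ,   0.        ,   1.        ]]), 'mount': array([[ 7.32701279e-04,  9.47185864e-01,  3.20684271e-01,
         8.19953834e-02],
       [ 9.99999650e-01, -8.23301572e-04,  1.46931398e-04,
        -4.53419372e-04],
       [ 4.03191208e-04,  3.20684052e-01, -9.47186136e-01,
        -1.32045474e-01],
       [ 0.00000000e+00,  0.00000000e+00,  0.00000000e+00,
         1.00000000e+00]])}
```

View pics/scene0.png

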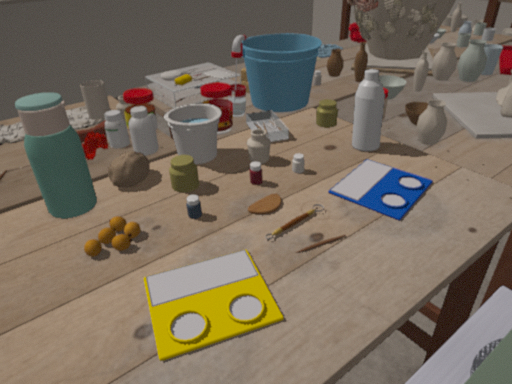

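View pics/side0.png

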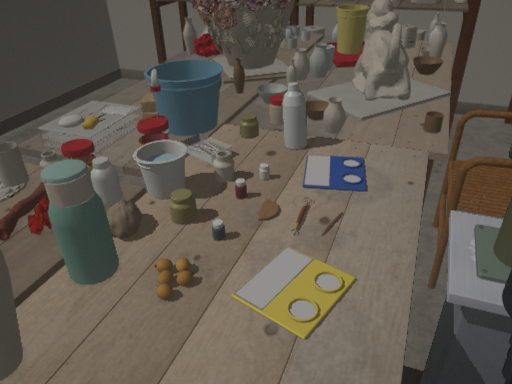

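```bash
python3 - <<'E'
from h import *
for n in('scene','side'):
    im,d,K,T=snap(n); P=cloud(d,K,T)
    for l in 'board_blue board_yellow pot_red pot_slate pot_white loop_tool rib dark_stick olive_tin bisque_jar'.split():
        for o in nets.cut_out(n,l)[:2]:
            m=o['mask']&(d>0); q=P[m]
            if len(q)<5: print(n,l,'few',o['confidence'],o['point']);continue
            rect=cv2.minAreaRect((q[:,:2]*1000).astype(np.float32))
            print(n,l,round(o['confidence'],2),np.round(o['point']),m.sum(),'med',np.round(np.median(q,0),3),'zpct',np.round(np.percentile(q[:,2],[5,50,95]),3),'rect',np.round(np.concatenate([rect[0],rect[1],[rect[2]]])))
E
```

```text
scene board_blue 0.77 [384. 188.] 3524 med [ 0.47  -0.237  0.01 ] zpct [0.007 0.01  0.015] rect [ 486. -258.  187.  218.   13.]
scene board_yellow 0.81 [205. 300.] 9951 med [0.436 0.267 0.009] zpct [0.007 0.009 0.014] rect [454. 255. 205. 193.  72.]
scene pot_red 0.69 [264. 209.] 464 med [0.597 0.013 0.01 ] zpct [0.005 0.01  0.011] rect [599.   5.  53.  93.  19.]
scene pot_red 0.63 [256. 172.] 257 med [ 0.689 -0.03   0.034] zpct [0.007 0.034 0.054] rect [695. -35.  31.  27.  87.]
scene pot_slate 0.75 [193. 204.] 295 med [0.666 0.158 0.032] zpct [0.006 0.032 0.049] rect [672. 155.  27.  28.   5.]
scene pot_white 0.53 [291. 224.] 216 med [0.508 0.017 0.012] zpct [0.007 0.012 0.015] rect [508.   8. 126.  14.  89.]
scene pot_white 0.41 [258. 143.] 639 med [ 0.77  -0.104  0.053] zpct [0.01  0.053 0.082] rect [ 808. -132.   59.  278.   50.]
scene loop_tool 0.73 [290. 222.] 246 med [0.508 0.015 0.012] zpct [0.007 0.012 0.014] rect [509.   8.  14. 126.   0.]
scene rib 0.8 [266. 206.] 521 med [0.599 0.012 0.01 ] zpct [0.001 0.01  0.011] rect [604.   4.  63. 102.   6.]
scene dark_stick 0.6 [32
[... 1199 characters left out ...]
p_tool 0.62 [301. 216.] 137 med [0.509 0.017 0.011] zpct [0.001 0.011 0.014] rect [513.   7.  15. 124.   4.]
side rib 0.75 [266. 209.] 321 med [0.6   0.017 0.009] zpct [0.004 0.009 0.011] rect [601.  13.  56.  86.  19.]
side dark_stick 0.65 [329. 225.] 62 med [0.429 0.014 0.005] zpct [0.003 0.005 0.007] rect [429.  16.  75.   9.  77.]
side olive_tin 0.68 [183. 208.] 795 med [0.786 0.129 0.05 ] zpct [0.008 0.05  0.075] rect [832.  98.  65. 140.  67.]
side bisque_jar 0.59 [224. 168.] 535 med [ 0.779 -0.097  0.052] zpct [0.007 0.052 0.08 ] rect [ 812. -158.   64.  169.   31.]
side bisque_jar 0.56 [240. 188.] 210 med [ 0.694 -0.025  0.031] zpct [0.002 0.031 0.053] rect [712. -63.  33.  97.  24.]
```

The scene picture shows the yellow board around (205,300), the blue one at (384,188), slate pot (193,206), red (256,173), white (298,163), rib (266,205), loop tool (296,222) and stick (322,244). The nets' spurious "pot_red" at (264,209) is the rib, and their scene "pot_white" hits are the tool and the jar. Next I measure precisely by projecting masks onto known-height planes from both views.

```bash
cat >> h.py <<'E'
def onplane(uv,z,K,T):
    uv=np.asarray(uv,float).reshape(-1,2)
    ray=np.stack([(uv[:,0]-K[0,2])/K[0,0],-(uv[:,1]-K[1,2])/K[1,1],-np.ones(len(uv))],-1)@T[:3,:3].T
    return T[:3,3]+ray*((z-T[2,3])/ray[:,2])[:,None]
def big(m):
    n,l,s,_=cv2.connectedComponentsWithStats(m.astype(np.uint8)); return l==1+np.argmax(s[1:,4])
def rect(m,z,K,T,how=None):
    c=max(cv2.findContours(m.astype(np.uint8),cv2.RETR_EXTERNAL,cv2.CHAIN_APPROX_NONE)[0],key=len)
    p=onplane(c,z,K,T)[:,:2].astype(np.float32)*1000
    return cv2.minAreaRect(p)
def rr(q): return np.round([*q[0],*q[1],q[2]],1)
E
python3 - <<'E'
from h import *
for n in('scene','side'):
    im,d,K,T=snap(n); P=cloud(d,K,T); hsv=cv2.cvtColor(im,cv2.COLOR_RGB2HSV)
    for b,c in (('blue',(100,125)),('yellow',(22,34))):
        o=nets.cut_out(n,'board_'+b)[0]; m=cv2.dilate(o['mask'].astype(np.uint8),np.ones((7,7)))>0
        col=big(m&(hsv[...,0]>=c[0])&(hsv[...,0]<=c[1])&(hsv[...,1]>150)&(hsv[...,2]>60))
        print(n,b,'board',rr(rect(col,.008,K,T)), 'ztop',np.round(np.median(P[col&(d>0)][:,2]),4))
        # holes
        cs,h=cv2.findContours(cv2.morphologyEx(col.astype(np.uint8),cv2.MORPH_CLOSE,np.ones((1,1))),cv2.RETR_CCOMP,cv2.CHAIN_APPROX_NONE)
        for k,q in enumerate(cs):
            if h[0][k][3]>=0 and len(q)>15:
                p=onplane(q,.009,K,T)[:,:2].astype(np.float32)*1000
                print('   hole',rr(cv2.minAreaRect(p)), 'ell',rr(cv2.fitEllipse(p)))
    for l,hh in (('pot_red',.053),('pot_slate',.048),('pot_white',.044)):
        for o in nets.cut_out(n,l)[:2]:
            m=o['mask']&(d>0)
            for dd in (0,):
                q=P[m]; t=q[abs(q[:,2]-hh)<.004]
                if len(t)<8: continue
                (cx,cy),rad=cv2.minEnclosingCircle((t[:,:2]*1000).astype(np.float32))
                print(n,l,round(o['confidence'],2),o['point'],'top n',len(t),np.round(t.mean(0),4),np.round([cx,cy,rad],1),'zmax',np.round(np.percentile(q[:,2],97),4))
    for l,z in (('loop_tool',.007),('rib',.009),('dark_stick',.006)):
        o=nets.cut_out(n,l)[0]; print(n,l,rr(rect(big(o['mask']),z,K,T)),'z',np.round(np.percentile(P[o['mask']&(d>0)][:,2],[50,85]),4))
        print('   tip',[ (round(t['confidence'],2),np.round(onplane(t['point'],.0,K,T)[0],3)) for t in nets.tip_of(n,l)[:1]])
E
```

```text
scene blue board [ 478.1 -248.9  175.3  199.4   11.9] ztop 0.0092
   hole [ 424.3 -220.4   56.8   56.3   50. ] ell [ 424.4 -220.8   56.6   58.4   27.2]
   hole [ 443.6 -314.    58.    59.6   49.7] ell [ 444.5 -315.    56.7   60.7   33.1]
scene yellow board [447.4 258.1 199.5 180.7  72.5] ztop 0.0091
   hole [419.  316.4  55.4  53.7  85.4] ell [419.2 316.4  53.4  55.6 165.4]
   hole [390.7 223.4  54.5  54.4   2.1] ell [390.6 223.9  53.6  55.1 158.5]
scene pot_red 0.62 [256.5, 172.1] top n 56 [ 0.6956 -0.0343  0.0529] [697.8 -36.6  14. ] zmax 0.0544
scene pot_slate 0.52 [192.1, 202.4] top n 73 [0.6728 0.1544 0.0476] [674.4 153.9  12.5] zmax 0.0493
scene pot_white 0.57 [300.4, 159.4] top n 54 [ 0.671  -0.154   0.0444] [ 672.2 -154.8   13.7] zmax 0.0459
scene loop_tool [511.9   8.5  16.9 134.    4.2] z [0.0116 0.0136]
   tip [(0.69, array([0.51 , 0.011, 0.   ]))]
scene rib [598.7  10.1  55.3  89.7  19.5] z [0.0099 0.0109]
   tip [(0.77, array([0.594, 0.012, 0.   ]))]
scene dark_stick [425.7   9.7  79.9  13.   78.1] z [0.0058 0.0069]
   tip [(0.34, array([ 0.799, -0.117,  0.   ]))]Traceback (most recent call last):
  File "<stdin>", line 6, in <module>
  File "h.py", line 23, in big
    n,l,s,_=cv2.connectedComponentsWithStats(m.astype(np.uint8)); return l==1+np.argmax(s[1:,4])
                                                                              ~~~~~~~~~^^^^^^^^^
    return _wrapfunc(a, 'argmax', axis=axis, out=out, **kwds)
    return bound(*args, **kwds)
ValueError: attempt to get argmax of an empty sequence
```

Emit:
jog_arm(
  commands=[
    [-0.926, -0.632, 0, 0, 0, -0.305, 0],
    [-0.926, -0.632, 0, 0, 0, -0.305, 0],
    [-0.926, -0.632, 0, 0, 0, -0.305, 0],
    [-0.926, -0.632, 0, 0, 0, -0.305, 0],
  ],
)

```text
time: 2.45
tcp_pos: [0.2269, 0.4584, 0.2425]
orientation: [-0.004, -3.141, -0.001]
ft_force: [-0.0, 0.7, -0.2]
finger_gap: 0.0852
grasp_force: 0.0
```

Emit:
jog_arm(
  commands=[
    [-0.93, -0.83, 0, 0, 0, 0, 0],
    [-0.93, -0.83, 0, 0, 0, 0, 0],
    [-0.93, -0.83, 0, 0, 0, 0, 0],
    [-0.93, -0.83, 0, 0, 0, 0, 0],
  ],
)

```text
time: 2.95
tcp_pos: [0.3387, 0.3593, 0.2424]
orientation: [-0.003, -3.141, -0.001]
ft_force: [0.2, 0.7, -0.3]
finger_gap: 0.0854
grasp_force: 0.0
```

Emit:
jog_arm(
  commands=[
    [-0.93, -0.83, 0, 0, 0, 0, 0],
    [-0.93, -0.83, 0, 0, 0, 0, 0],
    [-0.93, -0.83, 0, 0, 0, 0, 0],
    [-0.93, -0.83, 0, 0, 0, 0, 0],
    [-0.93, -0.83, 0, 0, 0, 0, 0],
  ],
)

```text
time: 3.58
tcp_pos: [0.4485, 0.261, 0.2421]
orientation: [0.003, -3.141, -0.001]
ft_force: [-0.5, 0.1, 0.8]
finger_gap: 0.0851
grasp_force: 0.0
```

```bash
cat >> h.py <<'E'
def boards(n,im,d,K,T,b):
    P=cloud(d,K,T); hsv=cv2.cvtColor(im,cv2.COLOR_RGB2HSV); c={'blue':(100,125),'yellow':(22,34)}[b]
    col=(hsv[...,0]>=c[0])&(hsv[...,0]<=c[1])&(hsv[...,1]>130)&(hsv[...,2]>50)&(P[...,2]<.03)
    col=big(col); print(n,b,rr(rect(col,.008,K,T)),'z',np.round(np.median(P[col&(d>0)][:,2]),4))
    cs,h=cv2.findContours(col.astype(np.uint8),cv2.RETR_CCOMP,cv2.CHAIN_APPROX_NONE)
    for k,q in enumerate(cs):
        if h[0][k][3]>=0 and len(q)>20:
            p=onplane(q,.008,K,T)[:,:2].astype(np.float32)*1000; print('   hole',rr(cv2.minAreaRect(p)),'ell',rr(cv2.fitEllipse(p)))
            m=np.zeros(d.shape,np.uint8);cv2.drawContours(m,[q],-1,1,-1);m=(m>0)&(d>0)
            zz=P[m][:,2];print('     z pct',np.round(np.percentile(zz,[10,50,90]),4),'ring',np.round(P[m][zz>.012].mean(0) if (zz>.012).sum()>5 else 0,4))
E
python3 - <<'E'
from h import *
im,d,K,T=snap('wrist'); save(im,'wrist1'); boards('wrist',im,d,K,T,'yellow')
im,d,K,T=snap('scene'); P=cloud(d,K,T).reshape(-1,3); 
im,d,K,T=snap('side'); P=np.r_[P,cloud(d,K,T).reshape(-1,3)]
P=P[(P[:,2]>.04)&(P[:,0]>.2)&(P[:,0]<1.0)&(abs(P[:,1])<.6)]
H={}
for p in P:
    k=(round(p[0]/.05),round(p[1]/.05)); H[k]=max(H.get(k,0),p[2])
print('rows x, cols y .6..-.6; heights cm')
for i in range(4,21): print(f'{i*.05:.2f}',' '.join(f"{int(H.get((i,j),0)*100):3d}" for j in range(12,-13,-1)))
E
```

```text
wrist yellow [450.7 256.8 198.9 179.2  72.9] z 0.0087
   hole [417.8 317.6  55.8  54.9  45.8] ell [417.7 317.4  54.9  55.6 110.1]
     z pct [0.0083 0.0094 0.0112] ring [0.4071 0.3082 0.0151]
   hole [389.  224.8  55.1  55.5  89.7] ell [389.2 225.   54.9  55.3   2.2]
     z pct [0.0083 0.0095 0.0109] ring [0.3812 0.2228 0.015 ]
rows x, cols y .6..-.6; heights cm
0.20   0   0   0   0   0   0   0   0   0   0   0   0   0   0   0   0   0   0   0   0   0   0   0   0   0
0.25   0   0   0   0   0   0   0  56  55   0   0   0   0   0   0   0   0   0   0   0   0   0   0   0   0
0.30   0   0   0   0   0   0  55  56   0   0   0   0   0   0   0   0   0   0   0   0   0   0   0   0   0
0.35   0   0   0   0   0   0  56  56   0   0   0   0   0   0   0   0   0   0   0   0   0   0   0   0   0
0.40   0   0   0   0   0   0  56  50   0   0   0   0   0   0   0   0   0   0   0   0   0   0   0   0   0
0.45   0   0   0   0   0  56  56  46  40   0   0   0   0   0   0   0   0   0   0   0   0   0   0   0   0
0.50   0   0   0   0   0   0  51  55   0   0   0   0   0   0   0   0   0   0   0   0   0   0   0   7   6

[... 349 characters left out ...]
 0   0   5   0   0   5   5   0   4   0   0   0  17  21   0   0   0   0
0.75   0   0   0   0   0   0   0   0   0   5   7   0   0   0   8   8   0   0   0   0   0   0   0   8   8
0.80  20   0   0   0   0   0   0   0   0   7   7   0   0   0   8   8   0   0   0   0   7   7   0   8   9
0.85  21  22   0   0  26  26  25   0   4   0   7  12  12  12   0   0   0   0   0   0   7   7   0   0   0
0.90   0   0   0   0  26  26  26   6   7   6  12  12   8  12   0   0   0   0   0   0   0   0   0   0   0
0.95   0   0   0   0  24  25   0   6   7   5   0  12  12  12   0   0   0   0   0   0  20  21  21  20   0
1.00   0   0   0   0   0   0   0   0   0   0   0  12  12  12   0  13   0   0   0  21  20  15  21  21   0
```

View pics/wrist1.png

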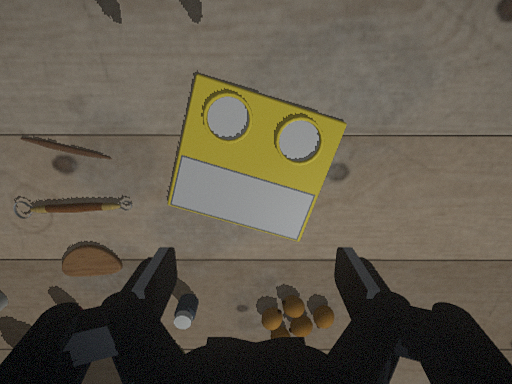

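Emit:
jog_arm(
  commands=[
    [-0.625, -1, 0, 0, 0, 0, 0],
    [-0.625, -1, 0, 0, 0, 0, 0],
    [-0.625, -1, 0, 0, 0, 0, 0],
    [-0.625, -1, 0, 0, 0, 0, 0],
  ],
)

```text
time: 4.22
tcp_pos: [0.5245, 0.1393, 0.2422]
orientation: [-0.002, -3.141, -0.001]
ft_force: [0.3, 0.0, -0.2]
finger_gap: 0.0854
grasp_force: 0.0
```

Emit:
jog_arm(
  commands=[
    [-0.625, -1, 0, 0, 0, 0, 0],
    [-0.625, -1, 0, 0, 0, 0, 0],
    [-0.625, -1, 0, 0, 0, 0, 0],
    [-0.625, -1, 0, 0, 0, 0, 0],
    [-0.625, -1, 0, 0, 0, 0, 0],
  ],
)

```text
time: 4.85
tcp_pos: [0.5985, 0.0215, 0.2421]
orientation: [0.003, -3.14, -0.002]
ft_force: [-0.3, 1.4, -0.5]
finger_gap: 0.0854
grasp_force: 0.0
```

```bash
cat >> h.py <<'E'
def things(n,im,d,K,T,pots=('pot_red','pot_slate','pot_white'),flat=('loop_tool','rib','dark_stick')):
    P=cloud(d,K,T); H={'pot_red':.053,'pot_slate':.048,'pot_white':.044}
    for l in pots:
        for o in nets.cut_out(n,l)[:2]:
            q=P[o['mask']&(d>0)]
            if len(q)<20: continue
            zt=np.percentile(q[:,2],95); t=q[(q[:,2]>H[l]-.005)&(q[:,2]<H[l]+.004)]
            if len(t)<10: print(n,l,o['confidence'],o['point'],'no top',zt);continue
            (cx,cy),rad=cv2.minEnclosingCircle((t[:,:2]*1000).astype(np.float32))
            print(n,l,round(o['confidence'],2),np.round(o['point']),'top',len(t),np.round(t.mean(0),4),'circ',np.round([cx,cy,rad],1),'z95',np.round(zt,4))
    for l in flat:
        z={'loop_tool':.007,'rib':.009,'dark_stick':.006}[l]
        for o in nets.cut_out(n,l)[:1]:
            print(n,l,round(o['confidence'],2),np.round(o['point']),rr(rect(big(o['mask']),z,K,T)),'z',np.round(np.percentile(P[o['mask']&(d>0)][:,2],[50,90]),4))
        print('   tip',[(round(t['confidence'],2),np.round(onplane(t['point'],.0,K,T)[0],3)) for t in nets.tip_of(n,l)[:1]])
E
python3 - <<'E'
from h import *
im,d,K,T=snap('wrist'); save(im,'wrist2'); things('wrist',im,d,K,T)
im,d,K,T=snap('side'); things('side',im,d,K,T)
E
```

```text
wrist pot_red 0.61 [213. 239.] top 299 [ 0.6978 -0.036   0.0529] circ [699.2 -36.3  13.3] z95 0.054
wrist pot_slate 0.9 [350. 223.] top 307 [0.6757 0.1519 0.0475] circ [676.4 152.8  13. ] z95 0.0486
wrist pot_white 0.78 [127. 220.] top 325 [ 0.6728 -0.1547  0.0445] circ [ 673.9 -155.8   13.3] z95 0.0458
wrist loop_tool 0.59 [240.  94.] [512.4   5.2  15.8 130.2   3.7] z [0.0116 0.0137]
   tip [(0.78, array([ 0.511, -0.002,  0.   ]))]
wrist rib 0.57 [246. 168.] [598.4   8.1  51.2  88.9   5.6] z [0.0096 0.0106]
   tip [(0.6, array([0.599, 0.009, 0.   ]))]
wrist dark_stick 0.73 [240.  17.] [429.5   7.2 113.6  10.4  75.2] z [0.005  0.0064]
   tip [(0.77, array([0.424, 0.005, 0.   ]))]
side pot_red 0.76 [239. 188.] top 44 [ 0.6968 -0.0323  0.0518] circ [698.  -33.2  13.7] z95 0.0529
side pot_red 0.58 [300.2, 214.3] no top 0.014211643025851178
side pot_slate 0.65 [220. 229.] top 67 [0.6753 0.1565 0.0472] circ [676.  155.5  14.4] z95 0.0483
side pot_white 0.57 [264. 170.] top 40 [ 0.6714 -0.152   0.0432] circ [ 673.5 -155.3   14.4] z95 0.0449
side loop_tool 0.72 [303. 214.] [511.7   6.5  16.5 131.    3.3] z [0.0107 0.0136]
   tip [(0.7, array([ 0.514, -0.003,  0.   ]))]
side rib 0.67 [266. 210.] [596.6  14.6  51.9  96.4   8.2] z [0.0088 0.0107]
   tip [(0.57, array([0.606, 0.014, 0.   ]))]
side dark_stick 0.52 [332. 223.] [427.5  11.6 115.4   9.5  77.5] z [0.0047 0.0063]
   tip [(0.5, array([0.429, 0.017, 0.   ]))]
```

View pics/wrist2.png

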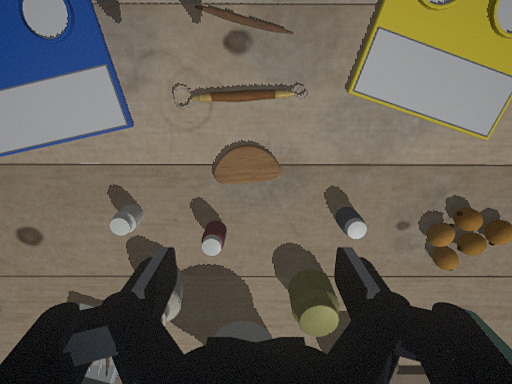

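Emit:
jog_arm(
  commands=[
    [0, -0.112, 0.4, 0, 0, 1, 0],
    [0, -0.112, 0.833, 0, 0, 1, 0],
    [0, -0.112, 0.833, 0, 0, 1, 0],
    [0, -0.112, 0.833, 0, 0, 1, 0],
    [0, -0.112, 0.833, 0, 0, 1, 0],
    [0, -0.112, 0.833, 0, 0, 1, 0],
  ],
)

```text
time: 6.6
tcp_pos: [0.5998, 0.0057, 0.1426]
orientation: [1.199, 2.903, 0.0]
ft_force: [-0.3, -0.1, -0.5]
finger_gap: 0.0855
grasp_force: 0.0
```

Emit:
jog_arm(
  commands=[
    [0, 0, 0, 0, 0, 0.876, 0],
    [0, 0, 0, 0, 0, 0.876, 0],
    [0, 0, 0, 0, 0, 0.876, 0],
    [0, 0, 0, 0, 0, 0.876, 0],
    [0, 0, 0, 0, 0, 0.876, 0],
    [0, 0, 0, 0, 0, 0.876, 0],
  ],
)

```text
time: 7.35
tcp_pos: [0.5997, 0.0057, 0.1425]
orientation: [2.108, 2.329, 0.0]
ft_force: [-0.1, -0.1, 0.1]
finger_gap: 0.0853
grasp_force: 0.0
```

```bash
cat > m.py <<'E'
# usage: m.py x y z psi_deg : shift/turn from the present pose, in move units
import sys
from h import *
s=r.observe(); x,y,z,p=map(float,sys.argv[1:5]); p=np.radians(p)
M=R.from_rotvec(s['orientation']).as_matrix()
G=np.array([[-np.sin(p),np.cos(p),0],[np.cos(p),np.sin(p),0],[0,0,-1]]).T
print('pos',np.round(s['tcp_pos'],4),'psi',round(np.degrees(np.arctan2(M[1,1],M[0,1])),1),'q',np.round(s['qpos'],2))
print('shift',np.round(M.T@(np.array([x,y,z])-s['tcp_pos'])/.12,3),'turn',np.round(R.from_matrix(M.T@G).as_rotvec()/(np.pi/4),3))
E
python3 - <<'E'
from h import *
im,d,K,T=snap('wrist'); save(im,'wrist3'); things('wrist',im,d,K,T,pots=(),flat=('rib','loop_tool'))
E
python3 m.py .598 .0085 .011 5.6
```

```text
wrist rib 0.27 [486. 101.] [795.5  98.1  59.3  82.1  22.2] z [0.0424 0.0574]
   tip [(0.93, array([0.599, 0.007, 0.   ]))]
wrist loop_tool 0.77 [168. 172.] [512.9  -1.9  17.  140.7   5.7] z [0.0118 0.0137]
   tip [(0.81, array([0.512, 0.003, 0.   ]))]
pos [0.5996 0.0057 0.1424] psi 5.6 q [-0.13  0.35  1.57 -0.    1.22 -0.23]
shift [ 0.024 -0.011  1.095] turn [0. 0. 0.]
```

View pics/wrist3.png

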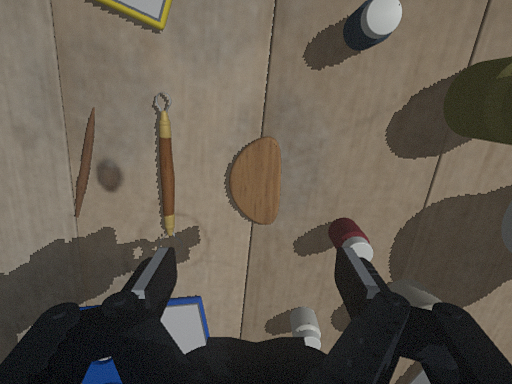

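The rib sits at about (257,180) between the jaws, and the red pot (345,238) is clear of the right finger. I descend and grip.

Emit:
jog_arm(
  commands=[
    [0.02, -0.01, 0.5, 0, 0, -0.03, 0],
    [0.02, -0.01, 0.9, 0, 0, -0.03, 0],
    [0.02, -0.01, 1.0, 0, 0, -0.03, 0],
    [0.02, -0.01, 1.0, 0, 0, -0.03, 0],
  ],
)

```text
time: 8.1
tcp_pos: [0.5982, 0.008, 0.0222]
orientation: [-2.083, -2.351, 0.001]
ft_force: [0.2, -0.2, 0.4]
finger_gap: 0.0857
grasp_force: 0.0
```

Emit:
jog_arm(
  commands=[
    [0, 0, 0.09, 0, 0, 0, 0],
    [0, 0, 0.09, 0, 0, 0, 0.3],
    [0, 0, 0.09, 0, 0, 0, 0.6],
    [0, 0, 0.09, 0, 0, 0, 0.6],
    [0, 0, 0.09, 0, 0, 0, 0.6],
    [0, 0, 0.09, 0, 0, 0, 0.6],
    [0, 0, 0.09, 0, 0, 0, 0.6],
  ],
)

```text
time: 8.98
tcp_pos: [0.5996, 0.0079, 0.0133]
orientation: [2.082, 2.35, 0.003]
ft_force: [-0.3, -0.4, 5.6]
finger_gap: 0.0472
grasp_force: 60.6
```

Emit:
jog_arm(
  commands=[
    [0, 0, -0.4, 0, 0, 0, 0.6],
    [0, 0, -0.9, 0, 0, 0, 0.6],
    [0, 0, -0.9, 0, 0, 0, 0.6],
    [0, 0, -0.9, 0, 0, 0, 0.6],
  ],
)

```text
time: 9.48
tcp_pos: [0.598, 0.0081, 0.1198]
orientation: [2.083, 2.351, 0.0]
ft_force: [-0.7, 0.4, -1.3]
finger_gap: 0.047
grasp_force: 61.1
```

```bash
python3 - <<'E'
from h import *
im,d,K,T=snap('wrist'); save(cv2.resize(im[150:384,130:400],None,fx=2,fy=2),'wrist4'); print(r.observe()['finger_gap'])
E
python3 m.py .4988 .242 .12 -17.1
```

```text
0.04706857273308337
pos [0.597  0.0082 0.1184] psi 6.9 q [-0.13  0.38  1.59 -0.    1.17 -0.25]
shift [ 2.033 -0.578 -0.011] turn [-0.003 -0.     0.534]
```

View pics/wrist4.png

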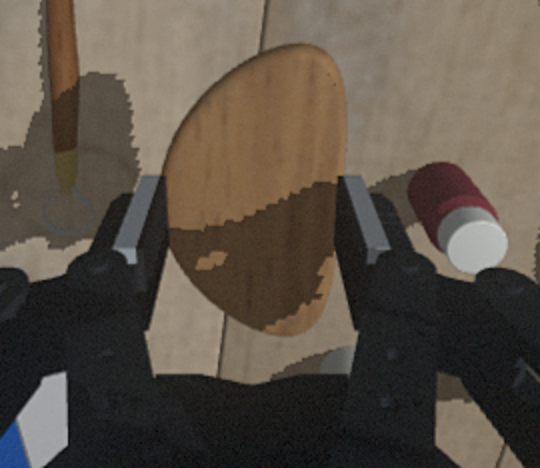

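Emit:
jog_arm(
  commands=[
    [0.5, -0.15, 0, 0, 0, 0, 0.6],
    [1, -0.29, 0, 0, 0, 0, 0.6],
    [1, -0.29, 0, 0, 0, 0, 0.6],
    [1, -0.29, 0, 0, 0, 0, 0.6],
  ],
)

```text
time: 10.02
tcp_pos: [0.5481, 0.1229, 0.1179]
orientation: [-2.081, -2.351, 0.004]
ft_force: [-0.4, 0.0, 0.4]
finger_gap: 0.0468
grasp_force: 61.1
```

Emit:
jog_arm(
  commands=[
    [0.5, -0.15, 0, 0, 0, 0.2, 0.6],
    [1, -0.288, 0, 0, 0, 0.4, 0.6],
    [1, -0.288, 0, 0, 0, 0.534, 0.6],
    [1, -0.288, 0, 0, 0, 0.534, 0.6],
    [1, -0.288, 0, 0, 0, 0.534, 0.6],
  ],
)

```text
time: 10.65
tcp_pos: [0.5011, 0.2366, 0.1191]
orientation: [2.528, 1.865, -0.001]
ft_force: [-0.0, 0.2, -0.4]
finger_gap: 0.0474
grasp_force: 61.1
```

```bash
python3 m.py .4988 .242 .022 -17.1
```

```text
pos [0.5011 0.2366 0.1191] psi -17.2 q [ 0.29  0.3   1.7  -0.    1.14  0.58]
shift [ 0.038 -0.032  0.809] turn [-0.     0.001 -0.001]
```

Emit:
jog_arm(
  commands=[
    [0.038, -0.032, 0.4, 0, 0, 0, 0.6],
    [0.038, -0.032, 0.7, 0, 0, 0, 0.6],
    [0.038, -0.032, 0.805, 0, 0, 0, 0.6],
    [0.038, -0.032, 0.805, 0, 0, 0, 0.6],
    [0.038, -0.032, 0.805, 0, 0, 0, 0.6],
  ],
)

```text
time: 11.28
tcp_pos: [0.4996, 0.2432, 0.0239]
orientation: [2.527, 1.865, 0.004]
ft_force: [-0.2, -0.8, -0.4]
finger_gap: 0.047
grasp_force: 69.7
```

Emit:
jog_arm(
  commands=[
    [0, 0, 0, 0, 0, 0, 0.2],
    [0, 0, 0, 0, 0, 0, 0],
    [0, 0, 0, 0, 0, 0, 0],
    [0, 0, 0, 0, 0, 0, 0],
    [0, 0, -0.4, 0, 0, 0, 0],
    [0, 0, -0.9, 0, 0, 0, 0],
    [0, 0, -1, 0, 0, 0, 0],
    [0, 0, -1, 0, 0, 0, 0],
  ],
)

```text
time: 12.28
tcp_pos: [0.4986, 0.2436, 0.1439]
orientation: [2.527, 1.866, 0.003]
ft_force: [-0.3, 0.7, -0.9]
finger_gap: 0.0856
grasp_force: 0.0
```

```bash
python3 - <<'E'
from h import *
im,d,K,T=snap('wrist'); save(im,'wrist5')
for n in ('wrist','scene'):
    if n!='wrist': im,d,K,T=snap(n)
    for o in nets.cut_out(n,'rib')[:2]: print(n,round(o['confidence'],2),o['point'],rr(rect(big(o['mask']),.017,K,T)))
E
python3 m.py .512 .002 .142 4.5
```

```text
wrist 0.65 [260.4, 185.3] [500.4 244.   90.   50.7  71.3]
scene 0.86 [198.6, 273.5] [497.4 247.   87.5  55.   66.9]
pos [0.4963 0.2429 0.1404] psi -17.1 q [0.3  0.27 1.69 0.   1.19 0.6 ]
shift [-1.88   0.715 -0.011] turn [-0.006  0.002 -0.48 ]
```

View pics/wrist5.png

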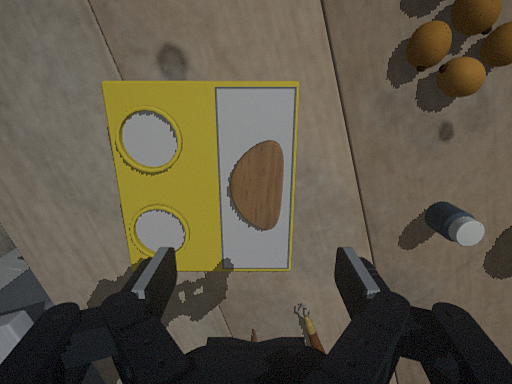

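Emit:
jog_arm(
  commands=[
    [-0.5, 0.2, 0, 0, 0, 0, 0],
    [-0.94, 0.36, 0, 0, 0, 0, 0],
    [-0.94, 0.36, 0, 0, 0, 0, 0],
    [-0.94, 0.36, 0, 0, 0, 0, 0],
  ],
)

```text
time: 12.98
tcp_pos: [0.5054, 0.1229, 0.1417]
orientation: [-2.527, -1.864, 0.003]
ft_force: [-1.4, 0.3, -0.1]
finger_gap: 0.0855
grasp_force: 0.0
```

Emit:
jog_arm(
  commands=[
    [-0.5, 0.2, 0, 0, 0, -0.2, 0],
    [-0.94, 0.355, 0, 0, 0, -0.4, 0],
    [-0.94, 0.355, 0, 0, 0, -0.48, 0],
    [-0.94, 0.355, 0, 0, 0, -0.48, 0],
    [-0.94, 0.355, 0, 0, 0, -0.48, 0],
  ],
)

```text
time: 13.6
tcp_pos: [0.5135, 0.004, 0.1425]
orientation: [-2.131, -2.307, 0.0]
ft_force: [0.6, -0.4, 0.1]
finger_gap: 0.0851
grasp_force: 0.0
```

```bash
python3 - <<'E'
from h import *
im,d,K,T=snap('wrist'); save(im,'wrist6')
print([(t['confidence'],onplane(t['point'],.006,K,T)[0]) for t in nets.tip_of('wrist','loop_tool')])
o=nets.cut_out('wrist','loop_tool')[0]; print(rr(rect(big(o['mask']),.007,K,T)))
E
python3 m.py .512 .002 .013 4.5
```

```text
[(0.75, array([0.51145074, 0.00736952, 0.006     ])), (0.6, array([0.67333688, 0.15014674, 0.006     ]))]
[512.    4.5  13.2 127.6   4.1]
pos [0.5136 0.0037 0.1427] psi 4.6 q [-0.16  0.18  1.79  0.    1.17 -0.24]
shift [-0.013 -0.014  1.081] turn [-0.    -0.     0.002]
```

View pics/wrist6.png

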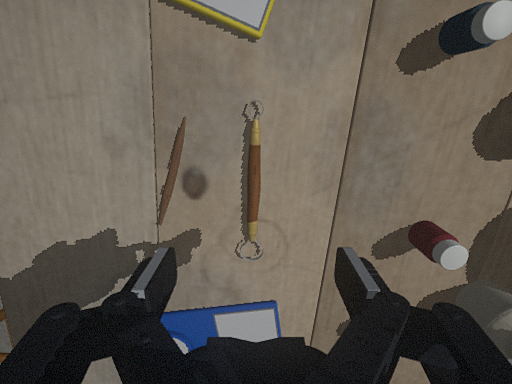

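The loop tool spans rows 98–262 at column 253, centred between the jaws. The stick (172,170) lies left of the finger, so I half-close before going down.

Emit:
jog_arm(
  commands=[
    [0, -0.012, 0.4, 0, 0, 0, 0.4],
    [0, -0.012, 0.8, 0, 0, 0, 0.4],
    [0, -0.012, 0.95, 0, 0, 0, 0.4],
    [0, -0.012, 0.95, 0, 0, 0, 0.4],
    [0, -0.012, 0.95, 0, 0, 0, 0.4],
  ],
)

```text
time: 14.38
tcp_pos: [0.5142, 0.0023, 0.0307]
orientation: [2.13, 2.305, 0.003]
ft_force: [0.2, 0.1, 0.5]
finger_gap: 0.0511
grasp_force: 0.0
```

Emit:
jog_arm(
  commands=[
    [0, 0, 0.12, 0, 0, 0, 0.4],
    [0, 0, 0.12, 0, 0, 0, 0.7],
    [0, 0, 0.12, 0, 0, 0, 1],
    [0, 0, 0.12, 0, 0, 0, 1],
    [0, 0, 0.12, 0, 0, 0, 1],
    [0, 0, 0.12, 0, 0, 0, 1],
  ],
)

```text
time: 15.12
tcp_pos: [0.5127, 0.0024, 0.0149]
orientation: [2.132, 2.306, 0.001]
ft_force: [0.8, 0.3, 3.1]
finger_gap: 0.0115
grasp_force: 61.3
```

Emit:
jog_arm(
  commands=[
    [0, 0, -0.5, 0, 0, 0, 1],
    [0, 0, -1, 0, 0, 0, 1],
    [-0.5, 0, -1, 0, 0, 0, 1],
    [-1, 0, -1, 0, 0, 0, 1],
    [-1, 0, -1, 0, 0, 0, 1],
    [-1, 0, -1, 0, 0, 0, 1],
  ],
)

```text
time: 15.88
tcp_pos: [0.521, -0.117, 0.134]
orientation: [-2.133, -2.304, 0.0]
ft_force: [-0.3, 0.0, -1.2]
finger_gap: 0.0116
grasp_force: 61.0
```

Emit:
jog_arm(
  commands=[
    [-0.5, 0, -0.4, 0, 0, 0, 1],
    [-1, 0, -0.4, 0, 0, 0, 1],
    [-1, 0, -0.4, 0, 0, 0, 1],
    [-1, 0, -0.4, 0, 0, 0, 1],
    [-1, 0, -0.4, 0, 0, 0, 1],
  ],
)

```text
time: 16.5
tcp_pos: [0.5304, -0.2344, 0.1813]
orientation: [-2.128, -2.307, -0.0]
ft_force: [0.1, 0.1, -0.3]
finger_gap: 0.0117
grasp_force: 61.0
```

```bash
python3 - <<'E'
from h import *
im,d,K,T=snap('wrist'); save(im,'wrist7'); boards('wrist',im,d,K,T,'blue')
E
python3 m.py .531 -.246 .1 12
```

```text
wrist blue [ 483.2 -252.9  177.7  197.6   12.2] z 0.0087
   hole [ 443.1 -312.9   53.1   55.8   45. ] ell [ 443.2 -312.7   52.9   55.6   57.9]
     z pct [0.0084 0.0094 0.0107] ring [ 0.445  -0.2952  0.0152]
   hole [ 422.8 -217.6   55.3   54.2   89.2] ell [ 422.6 -218.    54.6   55.2  160.7]
     z pct [0.0084 0.0093 0.0107] ring [ 0.4265 -0.2065  0.0149]
pos [ 0.5305 -0.2344  0.1815] psi 4.6 q [-0.57  0.27  1.59  0.    1.28 -0.65]
shift [-0.098 -0.003  0.679] turn [-0.002 -0.003 -0.164]
```

View pics/wrist7.png

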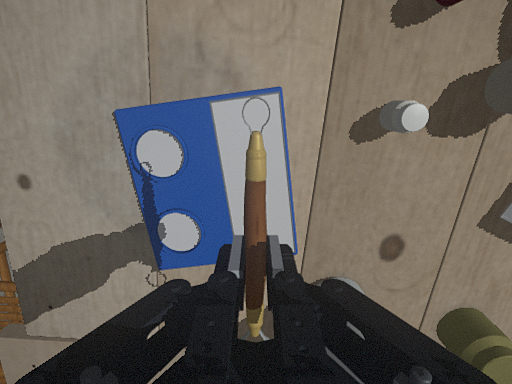

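```bash
python3 m.py .531 -.2435 .023 12.2
```

```text
pos [ 0.5305 -0.2344  0.1815] psi 4.6 q [-0.57  0.27  1.59  0.    1.28 -0.65]
shift [-0.078  0.     1.321] turn [-0.002 -0.003 -0.168]
```

Emit:
jog_arm(
  commands=[
    [-0.078, 0, 0.4, 0, 0, -0.168, 1],
    [-0.078, 0, 0.8, 0, 0, -0.168, 1],
    [-0.078, 0, 1, 0, 0, -0.168, 1],
    [-0.078, 0, 1, 0, 0, -0.168, 1],
    [-0.078, 0, 1, 0, 0, -0.168, 1],
  ],
)

```text
time: 17.18
tcp_pos: [0.5327, -0.2459, 0.0637]
orientation: [1.974, 2.442, 0.0]
ft_force: [0.2, -0.2, -0.3]
finger_gap: 0.0113
grasp_force: 61.0
```

Emit:
jog_arm(
  commands=[
    [0, 0, 0.2, 0, 0, 0, 1],
    [0, 0, 0.315, 0, 0, 0, 1],
    [0, 0, 0.315, 0, 0, 0, 1],
    [0, 0, 0.315, 0, 0, 0, 1],
  ],
)

```text
time: 17.68
tcp_pos: [0.5324, -0.2466, 0.0257]
orientation: [1.975, 2.441, 0.0]
ft_force: [-0.3, 0.3, 0.4]
finger_gap: 0.0118
grasp_force: 61.0
```

Emit:
jog_arm(
  commands=[
    [0, 0, 0.018, 0, 0, 0, 1],
    [0, 0, 0.018, 0, 0, 0, 1],
    [0, 0, 0.018, 0, 0, 0, 0.6],
    [0, 0, 0.018, 0, 0, 0, 0.4],
    [0, 0, 0.018, 0, 0, 0, 0.4],
    [0, 0, -0.4, 0, 0, 0, 0.4],
    [0, 0, -0.9, 0, 0, 0, 0.2],
    [0, 0, -1, 0, 0, 0, 0],
  ],
)

```text
time: 18.68
tcp_pos: [0.5349, -0.2482, 0.1504]
orientation: [1.969, 2.434, 0.002]
ft_force: [-0.6, 0.3, 1.1]
finger_gap: 0.0836
grasp_force: 0.0
```

```bash
python3 - <<'E'
from h import *
im,d,K,T=snap('wrist')
print([(round(t['confidence'],2),onplane(t['point'],.014,K,T)[0]) for t in nets.tip_of('wrist','loop_tool')])
o=nets.cut_out('wrist','loop_tool')[0]; print(rr(rect(big(o['mask']),.015,K,T)))
things('wrist',im,d,K,T,pots=('pot_white',),flat=())
E
python3 m.py .672 -.155 .14 12.2
```

```text
[(0.7, array([ 0.53108649, -0.24268631,  0.014     ]))]
[ 531.7 -244.3   12.9  128.3   12.3]
wrist pot_white 0.71 [422. 126.] top 854 [ 0.6719 -0.1566  0.0443] circ [ 673.1 -156.5   13. ] z95 0.0457
wrist pot_white 0.39 [490.8, 4.9] no top 0.020407923750164803
pos [ 0.5308 -0.2455  0.1434] psi 12.0 q [-0.58  0.33  1.61  0.    1.21 -0.79]
shift [0.492 1.308 0.027] turn [-0.002 -0.002 -0.003]
```

Emit:
jog_arm(
  commands=[
    [0.2, 0.5, 0, 0, 0, 0, 0.3],
    [0.4, 1, 0, 0, 0, 0, 0.3],
    [0.4, 1, 0, 0, 0, 0, 0.3],
    [0.4, 1, 0, 0, 0, 0, 0.3],
  ],
)

```text
time: 19.38
tcp_pos: [0.6375, -0.1734, 0.1418]
orientation: [-1.972, -2.44, 0.003]
ft_force: [0.4, -0.4, -0.4]
finger_gap: 0.0599
grasp_force: 0.0
```

```bash
python3 m.py .6727 -.1563 .021 12
```

```text
pos [ 0.6375 -0.1734  0.1418] psi 12.1 q [-0.4   0.48  1.4  -0.    1.27 -0.61]
shift [0.075 0.321 1.006] turn [-0.006 -0.003  0.002]
```

Emit:
jog_arm(
  commands=[
    [0.075, 0.32, 0, 0, 0, 0, 0.3],
    [0.075, 0.32, 0.2, 0, 0, 0, 0.3],
    [0.075, 0.32, 0.6, 0, 0, 0, 0.3],
    [0.075, 0.32, 1, 0, 0, 0, 0.3],
    [0.075, 0.32, 1, 0, 0, 0, 0.3],
    [0.075, 0.32, 1, 0, 0, 0, 0.6],
    [0.075, 0.32, 1, 0, 0, 0, 0.8],
    [0.075, 0.32, 1, 0, 0, 0, 0.8],
  ],
)

```text
time: 20.38
tcp_pos: [0.6769, -0.1585, 0.0282]
orientation: [1.973, 2.438, 0.002]
ft_force: [-1.1, -0.8, 5.6]
finger_gap: 0.029
grasp_force: 59.8
```

Emit:
jog_arm(
  commands=[
    [0, 0, 0, 0, 0, 0, 0.8],
    [0, 0, 0, 0, 0, 0, 0.8],
    [0, 0, 0, 0, 0, 0, 0.8],
  ],
)

```text
time: 20.75
tcp_pos: [0.677, -0.1585, 0.0282]
orientation: [1.972, 2.438, 0.002]
ft_force: [-1.4, -1.0, 5.8]
finger_gap: 0.0289
grasp_force: 59.9
```

```bash
python3 m.py .6727 -.1563 .14 12
```

```text
pos [ 0.677  -0.1585  0.0282] psi 12.1 q [-0.35  0.67  1.36 -0.    1.1  -0.56]
shift [ 0.022 -0.027 -0.932] turn [0.006 0.005 0.001]
```

Emit:
jog_arm(
  commands=[
    [0, 0, -0.4, 0, 0, 0, 0.8],
    [0, 0, -0.8, 0, 0, 0, 0.8],
    [0, 0, -1, 0, 0, 0, 0.8],
    [0, 0, -1, 0, 0, 0, 0.8],
    [0, 0, -1, 0, 0, 0, 0.8],
  ],
)

```text
time: 21.38
tcp_pos: [0.6738, -0.1569, 0.1433]
orientation: [-1.975, -2.441, 0.001]
ft_force: [0.0, -0.3, -0.9]
finger_gap: 0.0289
grasp_force: 59.5
```

```bash
python3 - <<'E'
from h import *
im,d,K,T=snap('wrist'); a=cv2.resize(im[150:384,130:400],None,fx=1.4,fy=1.4)
im,d,K,T=snap('scene'); b=cv2.resize(im[60:240,200:400],(378,328)); save(np.hstack([a,b[:a.shape[0]]]) if a.shape[0]<=328 else a,'w8')
P=cloud(d,K,T)
for n in ('scene','side'):
    im,d,K,T=snap(n); P=cloud(d,K,T); s=r.observe(); print(s['tcp_pos'],s['finger_gap'])
    for o in nets.cut_out(n,'pot_white')[:2]:
        q=P[o['mask']&(d>0)]; print(n,round(o['confidence'],2),o['point'],np.round(np.median(q,0),3),np.round(np.percentile(q[:,2],[3,97]),4))
E
python3 m.py .389 .225 .15 12
```

```text
[ 0.67338945 -0.15684886  0.14215462] 0.028916313458896507
scene 0.66 [297.7, 121.5] [ 0.664 -0.144  0.138] [0.1175 0.1595]
[ 0.67384416 -0.15702916  0.14279975] 0.02859984802218464
side 0.64 [263.3, 132.5] [ 0.67  -0.144  0.141] [-0.0104  0.1589]
pos [ 0.6741 -0.1571  0.1432] psi 12.0 q [-0.35  0.54  1.31  0.    1.3  -0.56]
shift [ 3.61  -1.659 -0.048] turn [-0.003 -0.002  0.001]
```

View pics/w8.png

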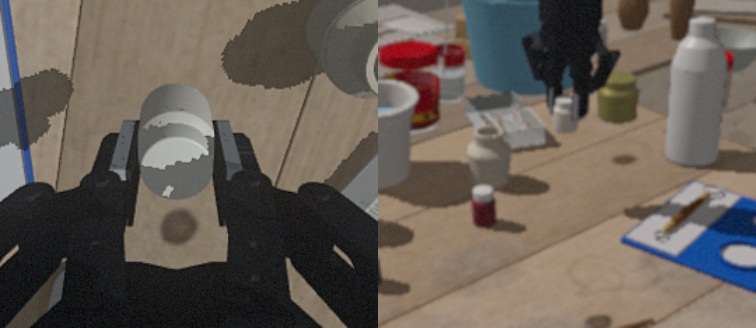

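Emit:
jog_arm(
  commands=[
    [0.45, -0.2, 0, 0, 0, 0, 0.8],
    [0.9, -0.415, 0, 0, 0, 0, 0.8],
    [0.9, -0.415, 0, 0, 0, 0, 0.8],
  ],
)

```text
time: 22.05
tcp_pos: [0.599, -0.0583, 0.1424]
orientation: [-1.967, -2.441, 0.004]
ft_force: [-0.3, -0.2, -1.7]
finger_gap: 0.0287
grasp_force: 59.6
```

Emit:
jog_arm(
  commands=[
    [0.45, -0.2, 0, 0, 0, 0, 0.8],
    [0.9, -0.415, 0, 0, 0, 0, 0.8],
    [0.9, -0.415, 0, 0, 0, 0, 0.8],
  ],
)

```text
time: 22.42
tcp_pos: [0.5299, 0.0354, 0.144]
orientation: [-1.97, -2.444, 0.002]
ft_force: [-0.4, -0.8, -0.1]
finger_gap: 0.0289
grasp_force: 59.6
```

Emit:
jog_arm(
  commands=[
    [0.45, -0.2, 0, 0, 0, 0, 0.8],
    [0.9, -0.415, 0, 0, 0, 0, 0.8],
    [0.9, -0.415, 0, 0, 0, 0, 0.8],
  ],
)

```text
time: 22.8
tcp_pos: [0.46, 0.13, 0.1447]
orientation: [-1.971, -2.446, 0.0]
ft_force: [0.9, -0.4, 0.4]
finger_gap: 0.0288
grasp_force: 59.6
```

Emit:
jog_arm(
  commands=[
    [0.45, -0.2, 0, 0, 0, 0, 0.8],
    [0.9, -0.415, 0, 0, 0, 0, 0.8],
    [0.9, -0.415, 0, 0, 0, 0, 0.8],
    [0.9, -0.415, 0, 0, 0, 0, 0.8],
    [0.9, -0.415, 0, 0, 0, 0, 0.8],
  ],
)

```text
time: 23.42
tcp_pos: [0.3918, 0.2225, 0.1451]
orientation: [1.978, 2.439, 0.001]
ft_force: [0.1, -0.3, -0.7]
finger_gap: 0.029
grasp_force: 59.6
```

```bash
python3 m.py .3892 .225 .037 12; python3 m.py .3892 .225 .037 12
```

```text
pos [0.3918 0.2225 0.1451] psi 11.9 q [ 0.32  0.05  1.94 -0.    1.16  0.12]
shift [ 0.026 -0.018  0.901] turn [ 0.002  0.001 -0.002]
pos [0.3918 0.2225 0.1451] psi 11.9 q [ 0.32  0.05  1.94 -0.    1.16  0.12]
shift [ 0.026 -0.018  0.901] turn [ 0.002  0.001 -0.002]
```

Emit:
jog_arm(
  commands=[
    [0.026, -0.018, 0.3, 0, 0, 0, 0.8],
    [0.026, -0.018, 0.6, 0, 0, 0, 0.8],
    [0.026, -0.018, 0.8, 0, 0, 0, 0.8],
    [0.026, -0.018, 0.8, 0, 0, 0, 0.8],
    [0.026, -0.018, 0.8, 0, 0, 0, 0.8],
  ],
)

```text
time: 24.05
tcp_pos: [0.3886, 0.2258, 0.0496]
orientation: [1.977, 2.44, 0.002]
ft_force: [0.3, 0.3, -1.1]
finger_gap: 0.0289
grasp_force: 59.6
```

```bash
python3 m.py .3892 .225 .0365 12
```

```text
pos [0.3886 0.2258 0.0496] psi 12.0 q [ 0.33  0.21  2.   -0.    0.93  0.12]
shift [-0.008  0.003  0.109] turn [ 0.002 -0.    -0.001]
```

Emit:
jog_arm(
  commands=[
    [0, 0, 0.06, 0, 0, 0, 0.8],
    [0, 0, 0.1, 0, 0, 0, 0.8],
    [0, 0, 0.1, 0, 0, 0, 0.8],
    [0, 0, 0.1, 0, 0, 0, 0.8],
  ],
)

```text
time: 24.55
tcp_pos: [0.3871, 0.2262, 0.0368]
orientation: [1.976, 2.442, 0.0]
ft_force: [0.1, 1.0, -0.7]
finger_gap: 0.0287
grasp_force: 59.6
```

Emit:
jog_arm(
  commands=[
    [0, 0, 0.008, 0, 0, 0, 0.8],
    [0, 0, 0.008, 0, 0, 0, 0.6],
    [0, 0, 0.008, 0, 0, 0, 0.3],
    [0, 0, 0.008, 0, 0, 0, 0.3],
    [0, 0, 0, 0, 0, 0, 0.3],
    [0, 0, -0.3, 0, 0, 0, 0.3],
    [0, 0, -0.8, 0, 0, 0, 0.3],
    [0, 0, -1, 0, 0, 0, 0.3],
  ],
)

```text
time: 25.55
tcp_pos: [0.3891, 0.2269, 0.1604]
orientation: [1.974, 2.44, 0.009]
ft_force: [0.5, 0.1, 0.3]
finger_gap: 0.0598
grasp_force: 0.0
```

```bash
python3 - <<'E'
from h import *
for n in ('wrist','scene'):
    im,d,K,T=snap(n); P=cloud(d,K,T)
    for o in nets.cut_out(n,'pot_white')[:2]:
        q=P[o['mask']&(d>0)]; t=q[abs(q[:,2]-.052)<.004]; print(n,round(o['confidence'],2),o['point'],len(t),np.round(t.mean(0),4) if len(t) else '',np.round(np.percentile(q[:,2],97),4))
E
python3 m.py .6758 .153 .14 12
```

```text
wrist 0.79 [252.8, 185.0] 603 [0.3869 0.23   0.0525] 0.0537
scene 0.75 [242.4, 301.6] 177 [0.3843 0.2318 0.0526] 0.0541
pos [0.3868 0.2261 0.1565] psi 12.0 q [ 0.34  0.03  1.93 -0.    1.18  0.13]
shift [-1.098  2.228  0.137] turn [0.    0.    0.001]
```

Emit:
jog_arm(
  commands=[
    [-0.18, 0.4, 0, 0, 0, 0, 0.3],
    [-0.365, 0.74, 0, 0, 0, 0, 0.3],
    [-0.365, 0.74, 0, 0, 0, 0, 0.3],
  ],
)

```text
time: 26.12
tcp_pos: [0.4844, 0.2005, 0.1545]
orientation: [-1.979, -2.438, 0.004]
ft_force: [-0.1, -0.0, -0.0]
finger_gap: 0.0601
grasp_force: 0.0
```

Emit:
jog_arm(
  commands=[
    [-0.18, 0.4, 0, 0, 0, 0, 0.3],
    [-0.365, 0.74, 0, 0, 0, 0, 0.3],
    [-0.365, 0.74, 0, 0, 0, 0, 0.3],
    [-0.365, 0.74, 0, 0, 0, 0, 0.3],
  ],
)

```text
time: 26.62
tcp_pos: [0.5766, 0.1777, 0.1547]
orientation: [-1.974, -2.44, 0.005]
ft_force: [0.0, -0.5, 0.3]
finger_gap: 0.0596
grasp_force: 0.0
```

```bash
python3 - <<'E'
from h import *
im,d,K,T=snap('wrist'); things('wrist',im,d,K,T,pots=('pot_slate',),flat=())
E
python3 m.py .675 .1535 .14 12
```

```text
wrist pot_slate 0.61 [344. 229.] top 564 [0.6759 0.154  0.0476] circ [677.  153.   13.3] z95 0.0487
wrist pot_slate 0.3 [454. 290.] top 505 [0.7808 0.1281 0.0481] circ [794.4 117.6  31.6] z95 0.0749
pos [0.5768 0.1781 0.1556] psi 12.1 q [ 0.16  0.35  1.55  0.    1.25 -0.06]
shift [-0.372  0.758  0.127] turn [-0.004 -0.001  0.002]
```

Emit:
jog_arm(
  commands=[
    [-0.18, 0.4, 0.1, 0, 0, 0, 0.3],
    [-0.37, 0.766, 0.1, 0, 0, 0, 0.3],
    [-0.37, 0.766, 0.3, 0, 0, 0, 0.3],
    [-0.37, 0.766, 0.6, 0, 0, 0, 0.3],
    [-0.37, 0.766, 0.9, 0, 0, 0, 0.3],
    [-0.37, 0.766, 0.9, 0, 0, 0, 0.3],
    [-0.37, 0.766, 0.9, 0, 0, 0, 0.3],
  ],
)

```text
time: 27.6
tcp_pos: [0.6785, 0.1539, 0.0502]
orientation: [1.974, 2.442, 0.002]
ft_force: [1.0, -0.4, 0.3]
finger_gap: 0.0597
grasp_force: 0.0
```

```bash
python3 m.py .676 .1538 .024 12
```

```text
pos [0.6785 0.1539 0.0502] psi 12.1 q [ 0.1   0.64  1.35  0.    1.15 -0.11]
shift [ 0.003 -0.021  0.218] turn [0.002 0.    0.002]
```

Emit:
jog_arm(
  commands=[
    [0, -0.02, 0.15, 0, 0, 0, 0.3],
    [0, -0.02, 0.22, 0, 0, 0, 0.3],
    [0, -0.02, 0.22, 0, 0, 0, 0.3],
  ],
)

```text
time: 27.98
tcp_pos: [0.6747, 0.1527, 0.021]
orientation: [-1.975, -2.441, 0.003]
ft_force: [-0.4, -1.0, -0.7]
finger_gap: 0.06
grasp_force: 0.0
```

Emit:
jog_arm(
  commands=[
    [0, 0, 0, 0, 0, 0, 0.6],
    [0, 0, 0, 0, 0, 0, 0.8],
    [0, 0, 0, 0, 0, 0, 0.8],
    [0, 0, 0, 0, 0, 0, 0.8],
    [0, 0, 0, 0, 0, 0, 0.8],
  ],
)

```text
time: 28.6
tcp_pos: [0.6766, 0.1529, 0.0232]
orientation: [1.975, 2.441, 0.002]
ft_force: [0.3, -0.4, 3.5]
finger_gap: 0.0287
grasp_force: 59.5
```

Emit:
jog_arm(
  commands=[
    [0, 0, -0.4, 0, 0, 0, 0.8],
    [0, 0, -0.8, 0, 0, 0, 0.8],
    [0, 0, -1, 0, 0, 0, 0.8],
    [0, 0, -1, 0, 0, 0, 0.8],
    [0, 0, -1, 0, 0, 0, 0.8],
  ],
)

```text
time: 29.22
tcp_pos: [0.6744, 0.1527, 0.14]
orientation: [-1.974, -2.44, 0.004]
ft_force: [-0.3, 0.1, -0.9]
finger_gap: 0.029
grasp_force: 59.4
```

```bash
python3 - <<'E'
from h import *
for n in ('scene','side'):
    im,d,K,T=snap(n); P=cloud(d,K,T)
    for o in nets.cut_out(n,'pot_slate')[:1]:
        q=P[o['mask']&(d>0)]; print(n,round(o['confidence'],2),o['point'],np.round(np.percentile(q[:,2],[3,97]),4),r.observe()['tcp_pos'])
E
python3 m.py .4226 -.218 .143 12
```

```text
scene 0.81 [186.1, 160.1] [0.122  0.1657] [0.67404166 0.15260385 0.13930103]
side 0.59 [215.4, 187.6] [0.1224 0.1644] [0.67454922 0.15264719 0.13990483]
pos [0.6745 0.1526 0.1399] psi 12.0 q [ 0.1   0.54  1.31 -0.    1.29 -0.11]
shift [-2.583 -2.698 -0.016] turn [-0.005 -0.001  0.001]
```

Emit:
jog_arm(
  commands=[
    [-0.4, -0.42, 0, 0, 0, 0, 0.8],
    [-0.86, -0.9, 0, 0, 0, 0, 0.8],
    [-0.86, -0.9, 0, 0, 0, 0, 0.8],
    [-0.86, -0.9, 0, 0, 0, 0, 0.8],
  ],
)

```text
time: 29.92
tcp_pos: [0.5904, 0.028, 0.1415]
orientation: [-1.978, -2.438, 0.002]
ft_force: [0.4, 0.5, 0.5]
finger_gap: 0.0289
grasp_force: 59.5
```

Emit:
jog_arm(
  commands=[
    [-0.4, -0.42, 0, 0, 0, 0, 0.8],
    [-0.86, -0.9, 0, 0, 0, 0, 0.8],
    [-0.86, -0.9, 0, 0, 0, 0, 0.8],
    [-0.86, -0.9, 0, 0, 0, 0, 0.8],
  ],
)

```text
time: 30.42
tcp_pos: [0.5077, -0.0946, 0.1422]
orientation: [-1.979, -2.44, -0.001]
ft_force: [-0.3, 0.6, 0.5]
finger_gap: 0.0291
grasp_force: 59.7
```

Emit:
jog_arm(
  commands=[
    [-0.4, -0.42, 0, 0, 0, 0, 0.8],
    [-0.86, -0.9, 0, 0, 0, 0, 0.8],
    [-0.86, -0.9, 0, 0, 0, 0, 0.8],
    [-0.86, -0.9, 0, 0, 0, 0, 0.8],
    [-0.86, -0.9, 0, 0, 0, 0, 0.8],
  ],
)

```text
time: 31.05
tcp_pos: [0.4249, -0.2165, 0.1423]
orientation: [1.974, 2.444, 0.001]
ft_force: [0.9, 0.6, -0.5]
finger_gap: 0.0286
grasp_force: 59.7
```

```bash
python3 m.py .4226 -.218 .031 12
```

```text
pos [ 0.4249 -0.2165  0.1423] psi 12.1 q [-0.65  0.11  1.88  0.    1.16 -0.87]
shift [-0.009 -0.022  0.928] turn [ 0.001 -0.001  0.003]
```

Emit:
jog_arm(
  commands=[
    [-0.009, -0.022, 0.3, 0, 0, 0, 0.8],
    [-0.009, -0.022, 0.6, 0, 0, 0, 0.8],
    [-0.009, -0.022, 0.8, 0, 0, 0, 0.8],
    [-0.009, -0.022, 0.8, 0, 0, 0, 0.8],
    [-0.009, -0.022, 0.8, 0, 0, 0, 0.8],
  ],
)

```text
time: 31.68
tcp_pos: [0.4226, -0.2189, 0.0472]
orientation: [1.973, 2.443, 0.0]
ft_force: [0.1, -0.2, -0.3]
finger_gap: 0.0291
grasp_force: 59.7
```

```bash
python3 m.py .4226 -.218 .031 12
```

```text
pos [ 0.4226 -0.2189  0.0472] psi 12.1 q [-0.66  0.26  1.94  0.    0.94 -0.87]
shift [0.008 0.002 0.135] turn [0.001 0.001 0.003]
```

Emit:
jog_arm(
  commands=[
    [0, 0, 0.08, 0, 0, 0, 0.8],
    [0, 0, 0.13, 0, 0, 0, 0.8],
    [0, 0, 0.13, 0, 0, 0, 0.8],
    [0, 0, 0.13, 0, 0, 0, 0.8],
  ],
)

```text
time: 32.17
tcp_pos: [0.4216, -0.2195, 0.031]
orientation: [1.976, 2.441, 0.0]
ft_force: [-0.7, 0.3, 1.2]
finger_gap: 0.0291
grasp_force: 59.9
```

Emit:
jog_arm(
  commands=[
    [0, 0, 0, 0, 0, 0, 0.6],
    [0, 0, 0, 0, 0, 0, 0.3],
    [0, 0, 0, 0, 0, 0, 0.3],
    [0, 0, 0, 0, 0, 0, 0.3],
    [0, 0, -0.3, 0, 0, 0, 0.3],
    [0, 0, -0.8, 0, 0, 0, 0.3],
    [0, 0, -1, 0, 0, 0, 0.3],
    [0, 0, -1, 0, 0, 0, 0.3],
  ],
)

```text
time: 33.17
tcp_pos: [0.4229, -0.2204, 0.1532]
orientation: [1.972, 2.438, 0.0]
ft_force: [-0.3, -0.3, 0.3]
finger_gap: 0.0596
grasp_force: 0.0
```

```bash
python3 - <<'E'
from h import *
for n in ('wrist','scene'):
    im,d,K,T=snap(n); P=cloud(d,K,T)
    for o in nets.cut_out(n,'pot_slate')[:1]:
        q=P[o['mask']&(d>0)]; t=q[abs(q[:,2]-.056)<.004]; print(n,round(o['confidence'],2),o['point'],len(t),np.round(t.mean(0),4) if len(t) else '',np.round(np.percentile(q[:,2],97),4))
    things(n,im,d,K,T,pots=('pot_red',),flat=())
E
python3 m.py .698 -.0355 .15 12
```

```text
wrist 0.88 [253.3, 187.4] 657 [ 0.422  -0.2187  0.0558] 0.057
scene 0.64 [393.3, 191.5] 66 [ 0.4193 -0.2152  0.0559] 0.0571
scene pot_red 0.59 [257. 176.] top 57 [ 0.6944 -0.0333  0.0526] circ [695.9 -34.1  12.3] z95 0.0543
pos [ 0.4202 -0.2184  0.1489] psi 12.0 q [-0.66  0.1   1.88 -0.    1.17 -0.87]
shift [ 1.007  2.582 -0.012] turn [-0.003 -0.004  0.001]
```

Emit:
jog_arm(
  commands=[
    [0.17, 0.43, 0, 0, 0, 0, 0.3],
    [0.336, 0.86, 0, 0, 0, 0, 0.3],
    [0.336, 0.86, 0, 0, 0, 0, 0.3],
  ],
)

```text
time: 33.85
tcp_pos: [0.5156, -0.1562, 0.1497]
orientation: [-1.97, -2.446, -0.001]
ft_force: [-1.3, -0.2, 0.3]
finger_gap: 0.0597
grasp_force: 0.0
```

Emit:
jog_arm(
  commands=[
    [0.17, 0.43, 0, 0, 0, 0, 0.3],
    [0.336, 0.86, 0, 0, 0, 0, 0.3],
    [0.336, 0.86, 0, 0, 0, 0, 0.3],
    [0.336, 0.86, 0, 0, 0, 0, 0.3],
  ],
)

```text
time: 34.35
tcp_pos: [0.6048, -0.0976, 0.1494]
orientation: [-1.974, -2.44, 0.003]
ft_force: [0.5, 0.3, -0.0]
finger_gap: 0.0596
grasp_force: 0.0
```

```bash
python3 - <<'E'
from h import *
im,d,K,T=snap('wrist'); things('wrist',im,d,K,T,pots=('pot_red',),flat=())
E
python3 m.py .698 -.0358 .024 12
```

```text
wrist pot_red 0.8 [372. 153.] top 813 [ 0.6979 -0.0365  0.0529] circ [699.1 -36.7  13.3] z95 0.054
pos [ 0.6047 -0.0982  0.15  ] psi 12.0 q [-0.3   0.37  1.53 -0.    1.24 -0.51]
shift [0.347 0.871 1.049] turn [-0.003 -0.001 -0.001]
```

Emit:
jog_arm(
  commands=[
    [0.17, 0.43, 0, 0, 0, 0, 0.3],
    [0.343, 0.87, 0, 0, 0, 0, 0.3],
    [0.343, 0.87, 0.3, 0, 0, 0, 0.3],
    [0.343, 0.87, 0.6, 0, 0, 0, 0.3],
    [0.343, 0.87, 0.85, 0, 0, 0, 0.3],
    [0.343, 0.87, 0.85, 0, 0, 0, 0.3],
    [0.343, 0.87, 0.85, 0, 0, 0, 0.3],
  ],
)

```text
time: 35.33
tcp_pos: [0.7003, -0.0362, 0.0502]
orientation: [1.976, 2.44, 0.001]
ft_force: [0.1, -0.4, 0.3]
finger_gap: 0.0599
grasp_force: 0.0
```

```bash
python3 m.py .698 -.0363 .024 12
```

```text
pos [ 0.7003 -0.0362  0.0502] psi 12.0 q [-0.17  0.65  1.33 -0.    1.15 -0.38]
shift [ 0.003 -0.019  0.218] turn [ 0.002  0.001 -0.   ]
```

Emit:
jog_arm(
  commands=[
    [0, -0.02, 0.15, 0, 0, 0, 0.3],
    [0, -0.02, 0.21, 0, 0, 0, 0.3],
    [0, -0.02, 0.21, 0, 0, 0, 0.3],
  ],
)

```text
time: 35.7
tcp_pos: [0.6964, -0.0355, 0.0223]
orientation: [-1.975, -2.441, 0.002]
ft_force: [0.4, 1.1, 1.0]
finger_gap: 0.0596
grasp_force: 0.0
```

Emit:
jog_arm(
  commands=[
    [0, 0, 0, 0, 0, 0, 0.6],
    [0, 0, 0, 0, 0, 0, 0.8],
    [0, 0, 0, 0, 0, 0, 0.8],
    [0, 0, 0, 0, 0, 0, 0.8],
    [0, 0, 0, 0, 0, 0, 0.8],
  ],
)

```text
time: 36.33
tcp_pos: [0.6981, -0.0358, 0.0243]
orientation: [1.975, 2.441, 0.001]
ft_force: [0.3, 0.6, 3.5]
finger_gap: 0.0296
grasp_force: 59.6
```

Emit:
jog_arm(
  commands=[
    [0, 0, -0.4, 0, 0, 0, 0.8],
    [0, 0, -0.8, 0, 0, 0, 0.8],
    [0, 0, -1, 0, 0, 0, 0.8],
    [0, 0, -1, 0, 0, 0, 0.8],
    [0, 0, -1, 0, 0, 0, 0.8],
  ],
)

```text
time: 36.95
tcp_pos: [0.6959, -0.0355, 0.1412]
orientation: [-1.974, -2.44, 0.003]
ft_force: [-0.2, 0.1, -1.6]
finger_gap: 0.0294
grasp_force: 59.5
```

```bash
python3 - <<'E'
from h import *
for n in ('scene','side'):
    im,d,K,T=snap(n); P=cloud(d,K,T)
    for o in nets.cut_out(n,'pot_red')[:1]:
        q=P[o['mask']&(d>0)]; print(n,round(o['confidence'],2),o['point'],np.round(np.percentile(q[:,2],[3,97]),4),r.observe()['tcp_pos'])
E
python3 m.py .4432 -.3127 .143 12
```

```text
scene 0.54 [253.2, 130.5] [0.1214 0.1707] [ 0.69561391 -0.03543408  0.14042346]
side 0.7 [238.1, 153.3] [0.1202 0.1695] [ 0.69610191 -0.03551433  0.14104901]
pos [ 0.6961 -0.0355  0.141 ] psi 12.0 q [-0.17  0.55  1.3  -0.    1.3  -0.39]
shift [-1.819 -2.543 -0.009] turn [-0.005 -0.002  0.001]
```

Emit:
jog_arm(
  commands=[
    [-0.3, -0.42, 0, 0, 0, 0, 0.8],
    [-0.606, -0.848, 0, 0, 0, 0, 0.8],
    [-0.606, -0.848, 0, 0, 0, 0, 0.8],
    [-0.606, -0.848, 0, 0, 0, 0, 0.8],
  ],
)

```text
time: 37.65
tcp_pos: [0.613, -0.1281, 0.1431]
orientation: [-1.977, -2.441, -0.001]
ft_force: [1.3, 0.3, -0.9]
finger_gap: 0.0292
grasp_force: 59.7
```

Emit:
jog_arm(
  commands=[
    [-0.3, -0.42, 0, 0, 0, 0, 0.8],
    [-0.606, -0.848, 0, 0, 0, 0, 0.8],
    [-0.606, -0.848, 0, 0, 0, 0, 0.8],
    [-0.606, -0.848, 0, 0, 0, 0, 0.8],
  ],
)

```text
time: 38.15
tcp_pos: [0.5299, -0.2199, 0.1437]
orientation: [1.975, 2.442, 0.001]
ft_force: [-1.0, -0.0, 0.2]
finger_gap: 0.0296
grasp_force: 59.8
```

Emit:
jog_arm(
  commands=[
    [-0.3, -0.42, 0, 0, 0, 0, 0.8],
    [-0.606, -0.848, 0, 0, 0, 0, 0.8],
    [-0.606, -0.848, 0, 0, 0, 0, 0.8],
    [-0.606, -0.848, 0, 0, 0, 0, 0.8],
    [-0.606, -0.848, 0, 0, 0, 0, 0.8],
  ],
)

```text
time: 38.78
tcp_pos: [0.4459, -0.3114, 0.1435]
orientation: [1.972, 2.445, 0.001]
ft_force: [0.2, 0.6, -0.3]
finger_gap: 0.0293
grasp_force: 59.9
```

```bash
python3 m.py .4432 -.3127 .0325 12
```

```text
pos [ 0.4459 -0.3114  0.1435] psi 12.2 q [-0.77  0.24  1.71  0.    1.18 -0.98]
shift [-0.006 -0.025  0.925] turn [ 0.001 -0.     0.005]
```

Emit:
jog_arm(
  commands=[
    [-0.006, -0.02, 0.3, 0, 0, 0, 0.8],
    [-0.006, -0.02, 0.6, 0, 0, 0, 0.8],
    [-0.006, -0.02, 0.8, 0, 0, 0, 0.8],
    [-0.006, -0.02, 0.8, 0, 0, 0, 0.8],
    [-0.006, -0.02, 0.8, 0, 0, 0, 0.8],
  ],
)

```text
time: 39.4
tcp_pos: [0.4435, -0.3139, 0.0485]
orientation: [1.973, 2.443, -0.0]
ft_force: [0.2, -0.6, 0.5]
finger_gap: 0.0291
grasp_force: 59.9
```

```bash
python3 m.py .4432 -.3127 .0325 12
```

```text
pos [ 0.4435 -0.3139  0.0485] psi 12.1 q [-0.78  0.38  1.77  0.    0.99 -0.99]
shift [ 0.011 -0.     0.133] turn [0.001 0.002 0.003]
```

Emit:
jog_arm(
  commands=[
    [0.01, 0, 0.08, 0, 0, 0, 0.8],
    [0.01, 0, 0.13, 0, 0, 0, 0.8],
    [0.01, 0, 0.13, 0, 0, 0, 0.8],
    [0.01, 0, 0.13, 0, 0, 0, 0.8],
  ],
)

```text
time: 39.9
tcp_pos: [0.4423, -0.3131, 0.0322]
orientation: [1.976, 2.441, 0.0]
ft_force: [0.9, 0.1, 1.5]
finger_gap: 0.0297
grasp_force: 60.1
```

Emit:
jog_arm(
  commands=[
    [0, 0, 0, 0, 0, 0, 0.6],
    [0, 0, 0, 0, 0, 0, 0.3],
    [0, 0, 0, 0, 0, 0, 0.3],
    [0, 0, 0, 0, 0, 0, 0.3],
    [0, 0, -0.3, 0, 0, 0, 0.3],
    [0, 0, -0.8, 0, 0, 0, 0.3],
    [0, 0, -1, 0, 0, 0, 0.3],
    [0, 0, -1, 0, 0, 0, 0.3],
  ],
)

```text
time: 40.9
tcp_pos: [0.4434, -0.3142, 0.1547]
orientation: [1.972, 2.438, -0.001]
ft_force: [0.6, 0.0, 0.6]
finger_gap: 0.0603
grasp_force: 0.0
```

Emit:
jog_arm(
  commands=[
    [0.8, 0, -0.5, 0, 0, 0, 0.3],
    [0.8, 0, -0.5, 0, 0, 0, 0.3],
    [0.8, 0, -0.5, 0, 0, 0, 0.3],
    [0.8, 0, -0.5, 0, 0, 0, 0.3],
  ],
)

```text
time: 41.4
tcp_pos: [0.4213, -0.2188, 0.2104]
orientation: [-1.974, -2.441, 0.001]
ft_force: [0.3, -1.0, -0.3]
finger_gap: 0.0596
grasp_force: 0.0
```

```bash
python3 - <<'E'
from h import *
fr={'blue':(np.array([.4823,-.254]),12.2),'yellow':(np.array([.451,.2567]),-17.15)}
def loc(p,b):
    c,a=fr[b];a=np.radians(a);v=np.asarray(p)[:2]-c;return np.round([v@[np.cos(a),np.sin(a)]*1000,v@[-np.sin(a),np.cos(a)]*1000],1)
for n in ('wrist','scene','side'):
    im,d,K,T=snap(n); P=cloud(d,K,T)
    if n!='side': save(im,n+'_end')
    for l,h,b in (('pot_red',.061,'blue'),('pot_slate',.056,'blue'),('pot_white',.052,'yellow')):
        for o in nets.cut_out(n,l)[:1]:
            q=P[o['mask']&(d>0)]; t=q[abs(q[:,2]-h)<.004]
            if len(t)>8: print(n,l,round(o['confidence'],2),loc(t.mean(0),b),np.round(np.percentile(q[:,2],97),4))
    for l,z,b in (('loop_tool',.015,'blue'),('rib',.017,'yellow')):
        for o in nets.cut_out(n,l)[:1]:
            q=rect(big(o['mask']),z,K,T); print(n,l,round(o['confidence'],2),loc(np.array(q[0])/1000,b),rr(q))
E
```

```text
wrist pot_red 0.59 [-50.8 -49.4] 0.062
wrist pot_slate 0.84 [-51.7  47.4] 0.0569
wrist loop_tool 0.81 [50.9  3.8] [ 531.2 -239.6   13.8  124.9   13.4]
scene pot_red 0.64 [-53.  -46.1] 0.0623
scene pot_slate 0.86 [-53.6  51.5] 0.0574
scene pot_white 0.8 [-55.6 -44. ] 0.0544
scene loop_tool 0.6 [51.2 -5.9] [ 533.6 -249.    14.   120.5   11. ]
scene rib 0.73 [47.9  3.9] [497.9 246.3  89.2  57.6  66.9]
side pot_red 0.47 [-51.7 -43.5] 0.0621
side pot_slate 0.62 [-52.   52.2] 0.0567
side pot_white 0.81 [-54.6 -42. ] 0.0538
side rib 0.91 [48.2  4.1] [498.3 246.4  97.1  55.9  76. ]
```

View pics/scene_end.png

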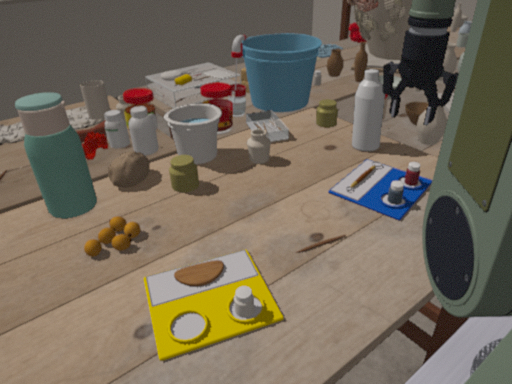

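The end picture shows everything in place: red and slate pots in the blue wells, (413,173) and (397,192), with the loop tool on the panel. The white pot stands in a yellow well (244,302) and the rib lies on its panel (200,272). The stick, tin and jar haven't moved, and all measured offsets are within tolerance.

```bash
python3 -c "
from cell import r
print(r.job_done())"
```

```text
the job is handed in; nothing more can be done
None
```

Both kits are made up and the job is handed in at about 42 s. Camera checks put every piece within tolerance on its board, the stick, tin and jar look unmoved, and no verdict came back.

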